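# Size an unmarked filter support disc in the stepped gauge

## Robot

A 7-joint arm with a two-finger parallel gripper is mounted at the origin on the work surface. World frame = base frame: x ahead of the robot, y to its left, z up, the work surface at z = 0. Lengths are in m, angles in rad, forces in N, time in s.
With the tool pointing down it reaches from about 0.4 to 0.875 m from the base axis. Payload 19.3 kg.
Tool frame: the origin (TCP) lies where the fingers leave the gripper's body, on its centre line; the fingertips stand bot.tip_reach ahead of it and the grasp point (between the pads) lies 54 mm ahead of it (bot.tip_reach is the distance from the TCP to the fingertips, in m); z points along the fingers, y is the line along which they close (so a half turn about z gives the same grasp; the last joint's range is limited). The gripper opens to 85 mm and grips with 20 to 120 N. Pads are 22 mm wide; open, the fingers measure 114 mm over their backs; the gripper's body (76 mm by 85 mm) begins 54 mm behind the grasp point. The pads swing forward as they close: fully open they stand 13 mm farther back than shut.
Start: joints at [1.13, 0.521, -0.036, 1.599, 0.021, 1.021, -0.113], TCP at [0.226, -0.583, 0.304] pointing down, gripper open.
Joint ranges: [-2.91, 2.91], [-0.3, 2.13], [-1.5, 1.42], [0.17, 2.43], [-1.26, 4.41], [0.16, 1.93], [-2.52, 2.52]. Speed limits (rad/s): [1.89, 1.89, 2.39, 2.39, 3.01, 3.01, 3.01].

## Interface

Orientations are given as [roll, pitch, yaw] about the fixed x, y, z axes, in that order (R = Rz(yaw) Ry(pitch) Rx(roll)).
In Python, from workcell import bot gives the robot as it stands. The module is installed in compiled form; this text tells all that it offers.
- The arm moves only by the shell command python3 -m jog 'ROWS' [FORCE]. ROWS is JSON, a list that holds one entry, the list of rows, each a list of 7 numbers: the shift along the tool's x, y, z in mm, then the turn, a rotation vector about the tool's x, y, z in rad, then the opening, from 0 (shut) to 1 (fully open). In form: [[[tx, ty, tz, wx, wy, wz, fingers], ...]]. A call has 1 to 5 rows; each row shifts and turns the commanded pose from where the row before left it, along the tool's axes as they then stand; what a row does not reach is not made up. A row lasts 1/10 s, in which the tool goes at most 50 mm and 8.59 degrees, less where a joint would pass 70% of its speed; a pose out of reach is approached as far as the arm can. A call is refused whole if a number of a shift passes 50 or a number of a turn 0.15, either way. A call with a gripper value outside its range is refused whole. The fingers move at their own pace and stop on an object; FORCE is the grip in N (left out, the last holds). Time passes only in rows, so rows that do not move let the fingers close. It gives the time, the measured TCP pose, the force, the opening and the grip force at its end, in the units of the state.
- bot.observe(): the state, without advancing time (a new reading comes with each control period).
- bot.grab_frame(name): name is "scene" or "top" or "wrist"; returns a dict with "img" (400x640x3 uint8, red, green, blue), "intrinsics" (3x3 intrinsics, pixels), "R" (3x3) and "t" (3): a world point X has camera coordinates R X + t; the wrist camera has in their place "tool_from_camera" (4x4, takes a point from camera to tool coordinates, whose origin is the TCP and whose axes are the flange's). Camera axes: x right, y down, z forward; pixel columns grow to the right and rows downward; lengths in m; the calibration is good to about 2 mm. A picture is of the moment at which its call begins: read the wrist's pose just before it. There is no depth.
- bot.job_done(): hands the job in; it is judged then, once.
Trained networks look in a picture, given as the dict that the camera call returned (one of the last four; its "shot" number tells which), for a name from the list of things; names that differ only in an ending like _2 or _b are one class to them, and where a whole thing is asked for, a point or a joint stands for the part that bears it (a point fixed in the world has none). Each returns a list of dicts, best first, with "conf" (0 to 1); they miss things now and then, are a little off and sometimes report something else, mostly with a low value. They report only what shows in the picture. A call takes as long as a camera call. They do not tell look-alikes from the thing itself.
- bot.trace(query, picture): "region" (400x640 bool, what is visible of it).
- bot.spot_point(query, picture): "xyz" ([x, y, z] in m, in world coordinates, good to about 4 mm: a listed point, or the origin of a listed thing).
The state is a dict: "clock": time; "qpos": joint angles; "qd": joint speeds; "joint_efforts": joint torques, N m; "position": TCP position; "tool_rot": TCP orientation; "force": force on the tool from outside, world axes, zero at the start; "moment": the same for the moment, N m; "grip_width": finger opening in m; "finger_force": force on a finger pad.
Only numpy, scipy, OpenCV 4.12 (cv2) and the standard library are available. Lean on these libraries where they do the work, as an engineer would, in place of code of your own. Each camera call takes 0.05 s, during which the arm holds its last target. There are 200 camera calls.

## Task

An unmarked filter support disc stands on the white tile. Find its size with the stepped gauge: starting at the smallest, lowest step, try the disc in each socket in turn, centred over it and pressed down lightly, never forced, until you reach the first socket it enters. Lower it fully home there, upright, and let go; do not move the two discs on the dark mat, the beaker or the brown bottle.

Things in the scene. Friction and masses are not known exactly. Their poses are not given: they have to be found in the camera images.
- gauge: fixed base 250 x 80 mm; origin under its centre. On it a sprung aluminium staircase, 232 mm, of four 58 mm steps with a round blind socket in each; x runs from the smallest, lowest step to the largest. Tops 32, 38, 44, 50 mm up. All steps sink together: it gives from 3 N, then 1 mm per 1.8 N, hard stop at 7 mm (16 N); over 25 N spoils it. Discs fit with 1 mm to spare; smaller sockets hold them on the rim
- step1 (a point): centre of the mouth of the gauge's step 1 (smallest, lowest), in its top face; the socket is 35 mm across and 10 mm deep with a flat floor and hardly any chamfer
- step2 (a point): centre of the mouth of the gauge's step 2, in its top face; the socket is 38 mm across and 10 mm deep with a flat floor and hardly any chamfer
- step3 (a point): centre of the mouth of the gauge's step 3, in its top face; the socket is 41 mm across and 10 mm deep with a flat floor and hardly any chamfer
- step4 (a point): centre of the mouth of the gauge's step 4 (largest, highest), in its top face; the socket is 44 mm across and 10 mm deep with a flat floor and hardly any chamfer
- tile: fixed white square tile, 90 x 90 mm, 5 mm thick; origin at the centre of its underside. The disc to be sized stands on it, within 20 mm of its middle
- mat: fixed dark rubber mat, 210 x 80 mm, 5 mm thick, long side along its x; origin at the centre of its underside. The two discs not to be touched stand on it
- disc_a: one of three look-alike steel discs: 14 mm thick, with a square stem (14 x 14 mm) on its centre, up to 62 mm above the underside; 80 to 170 g. Origin at the centre of the underside, z up the stem, x and y square to the stem's faces. They are 37, 40 and 43 mm across; which name has which size is not told, and which of them stands on the tile changes every time
- disc_b: one of three look-alike steel discs: 14 mm thick, with a square stem (14 x 14 mm) on its centre, up to 62 mm above the underside; 80 to 170 g. Origin at the centre of the underside, z up the stem, x and y square to the stem's faces. They are 37, 40 and 43 mm across; which name has which size is not told, and which of them stands on the tile changes every time
- disc_c: one of three look-alike steel discs: 14 mm thick, with a square stem (14 x 14 mm) on its centre, up to 62 mm above the underside; 80 to 170 g. Origin at the centre of the underside, z up the stem, x and y square to the stem's faces. They are 37, 40 and 43 mm across; which name has which size is not told, and which of them stands on the tile changes every time
- beaker: loose clear glass beaker, 72 mm across, 90 mm tall, open above; origin at the centre of its underside; a bystander
- reagent: loose brown glass bottle, 60 mm across, 120 mm tall; origin at the centre of its underside; a bystander
There are look-alikes about, which are no part of the job. What is shaped like the disc_a but orange is not meant. What is shaped like the disc_b but orange is not meant.

How it is judged:
By the outcome, as a careful person would: the job done as asked, in the order asked, and still so for the second after the job is handed in, with the robot touching nothing.
It also fails if it takes over 72 s, if anything falls off the work surface, if the arm or the gripper's body presses on something with over 40 N, if the wrist force passes 120 N, or if a joint passes its speed limit or range.

## Working session

There is one attempt and no reset: what is moved stays moved. The work goes in short steps, Python scripts to look and compute and a shell command to move; the robot and the scene stay as the last step left them, time stands still between calls to the robot, and variables do not carry over. Pictures are saved under pics/ and viewed, at most 10 in all, crops included, and the job is handed in when it is done.

```bash
mkdir -p pics; ls
python3 - <<'E'
from workcell import bot
import cv2,numpy as np
o=bot.observe();print(o['clock'],o['position'],o['tool_rot'],o['force'],o['grip_width'],bot.tip_reach)
for n in ['scene','top']:
    p=bot.grab_frame(n);cv2.imwrite(f'pics/{n}0.png',p['img'][:,:,::-1])
    print(n,(-p['R'].T@p['t']).round(3))
    for q in ['gauge','step1','step4','tile','mat','disc_a','beaker','reagent']:
        try:print(q,[(np.round(r['xyz'],3).tolist(),round(r['conf'],2)) for r in bot.spot_point(q,p)][:6])
        except Exception as e:print(q,e)
print(bot.observe()['clock'])
E
```

```text
pics
0.0 [ 0.22637068 -0.58229723  0.30332521] [-3.14047127e+00  6.94282214e-05  3.70837231e-01] [-0.1783381  -0.73094574  0.79307005] 0.08567688381495549 0.0726
scene [ 1.057 -0.681  0.574]
gauge [([0.55, 0.182, -0.001], 0.87)]
step1 [([0.522, 0.184, 0.035], 0.88), ([0.467, 0.196, 0.036], 0.72), ([0.637, 0.171, 0.049], 0.71), ([0.58, 0.177, 0.042], 0.59)]
step4 [([0.522, 0.184, 0.035], 0.88), ([0.467, 0.196, 0.036], 0.72), ([0.637, 0.171, 0.049], 0.71), ([0.58, 0.177, 0.042], 0.59)]
tile [([0.579, -0.079, 0.0], 0.71), ([0.581, -0.081, 0.009], 0.47), ([0.485, -0.302, 0.009], 0.43)]
mat [([0.544, -0.302, 0.002], 0.59), ([0.638, 0.175, 0.051], 0.46)]
disc_a [([0.576, -0.083, 0.006], 0.69), ([0.56, -0.2, -0.004], 0.65), ([0.467, 0.196, 0.035], 0.61), ([0.482, -0.3, 0.01], 0.6), ([0.477, -0.106, -0.001], 0.59), ([0.601, -0.288, 0.003], 0.56)]
beaker [([0.764, -0.134, -0.001], 0.76)]
reagent [([0.601, 0.372, -0.0], 0.62)]
top [0.491 0.022 1.019]
gauge [([0.549, 0.183, -0.001], 0.79)]
step1 [([0.524, 0.188, 0.035], 0.83), ([0.576, 0.18, 0.045], 0.76), ([0.464, 0.192, 0.031], 0.68), ([0.637, 0.171, 0.053], 0.62), ([0.576, -0.085, -0.002], 0.21)]
step4 [([0.524, 0.188, 0.035], 0.83), ([0.576, 0.18, 0.045], 0.76), ([0.464, 0.192, 0.031], 0.68), ([0.637, 0.171, 0.053], 0.62), ([0.576, -0.085, -0.002], 0.21)]
tile [([0.58, -0.084, 0.003], 0.57)]
mat [([0.548, -0.302, -0.003], 0.81)]
disc_a [([0.593, -0.292, 0.004], 0.75), ([0.479, -0.297, 0.005], 0.71), ([0.478, -0.109, 0.001], 0.69), ([0.561, -0.2, -0.0], 0.61), ([0.574, -0.084, 0.003], 0.45)]
beaker [([0.764, -0.124, 0.001], 0.7)]
reagent [([0.6, 0.371, 0.001], 0.57), ([0.545, -0.303, -0.002], 0.39)]
0.9
```

Run:
```python
import cv2,numpy as np
a=cv2.imread('pics/scene0.png');b=cv2.imread('pics/top0.png')
cv2.imwrite('pics/both.png',cv2.resize(np.vstack([a,b]),(480,600),interpolation=cv2.INTER_AREA))
```

```text
(no output)
```

View pics/scene0.png

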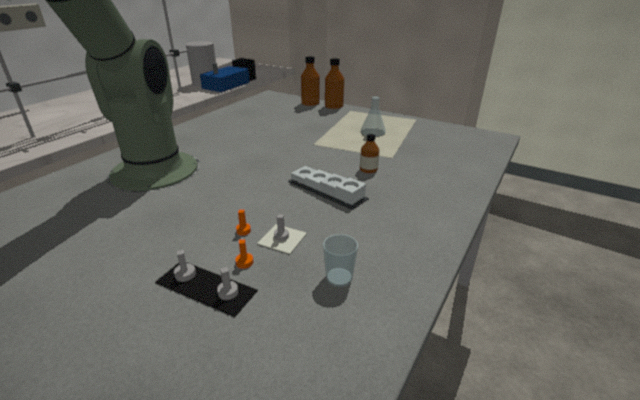

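View pics/top0.png

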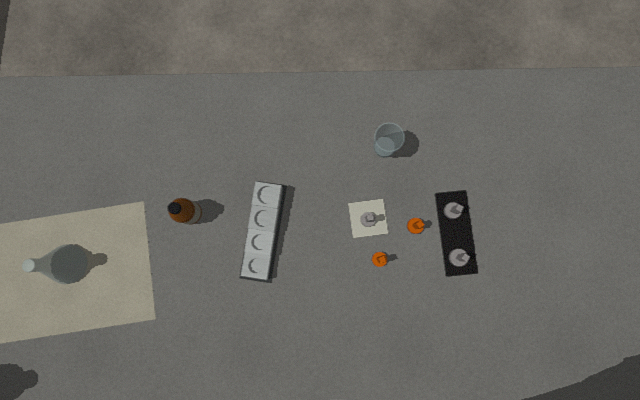

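Candidates: grey discs at top (370,219) on the white tile, (453,210) and (458,257) on the dark mat; orange look-alikes at (416,226) and (380,259). The grey one on the tile is meant. The gauge's low end is nearer the robot (z 0.032 vs 0.052). I'm going above the tile.

```bash
python3 -m jog '[[[39,-26,0,0,0,0,1],[39,-26,0,0,0,0,1],[39,-26,0,0,0,0,1],[39,-26,0,0,0,0,1],[39,-26,0,0,0,0,1]]]'; python3 -m jog '[[[39,-26,0,0,0,0,1],[39,-26,0,0,0,0,1],[39,-26,0,0,0,0,1],[39,-26,0,0,0,0,1],[39,-26,0,0,0,0,1]]]'
```

```text
clock: 1.4
position: [0.3619, -0.3891, 0.3041]
tool_rot: [3.141, -0.0, 0.371]
force: [1.4, -0.9, -0.3]
grip_width: 0.0854
finger_force: 0.0
clock: 1.9
position: [0.4966, -0.1972, 0.3041]
tool_rot: [3.141, -0.0, 0.371]
force: [-0.2, -0.2, 0.0]
grip_width: 0.0854
finger_force: 0.0
```

```bash
python3 -m jog '[[[38,-26,0,0,0,0,1],[38,-26,0,0,0,0,1],[38,-26,0,0,0,0,1],[0,0,0,0,0,0,1]]]'
cat > h.py <<'E'
from workcell import bot
import cv2,numpy as np
from scipy.spatial.transform import Rotation as Ro
def wrist():
    o=bot.observe();p=bot.grab_frame('wrist')
    T=np.eye(4);T[:3,:3]=Ro.from_euler('xyz',o['tool_rot']).as_matrix();T[:3,3]=o['position']
    return o,p,T@np.array(p['tool_from_camera'])
def topix(W,p,X):
    c=np.linalg.inv(W)@np.append(X,1);u=p['intrinsics']@c[:3];return u[:2]/u[2]
def toworld(W,p,uv,z):
    d=W[:3,:3]@np.linalg.inv(p['intrinsics'])@np.array([uv[0],uv[1],1.]);return W[:3,3]+d*(z-W[2,3])/d[2]
E
python3 - <<'E'
from h import *
o,p,W=wrist();print(o['position'],W.round(3))
cv2.imwrite('pics/w1.png',p['img'][:,:,::-1])
for r in bot.spot_point('disc_a',p):print(np.round(r['xyz'],4),r['conf'],topix(W,p,r['xyz']))
for r in bot.spot_point('tile',p):print(np.round(r['xyz'],4),r['conf'])
E
```

```text
clock: 2.3
position: [0.5762, -0.0786, 0.3037]
tool_rot: [-3.139, -0.002, 0.378]
force: [-0.5, -1.0, -0.6]
grip_width: 0.0854
finger_force: 0.0
[ 0.57621547 -0.078608    0.30373492] [[ 0.368 -0.89  -0.267  0.642]
 [-0.93  -0.353 -0.104 -0.051]
 [-0.002  0.287 -0.958  0.374]
 [ 0.     0.     0.     1.   ]]
[ 0.4766 -0.1075  0.0025] 0.96 [311.43842991 247.98044041]
[ 0.5977 -0.2933  0.0041] 0.83 [497.54916712 214.05551295]
[ 0.5754 -0.0799  0.0097] 0.69 [320.53305475 166.07978554]
[ 0.5819 -0.0788 -0.002 ] 0.18 [321.69764933 158.42024371]
[ 0.5792 -0.0816 -0.002 ] 0.95
[0.5777 0.1825 0.0393] 0.33
```

View pics/w1.png

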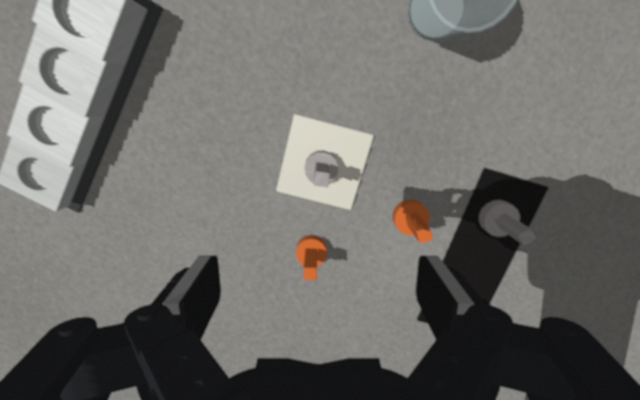

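Wrist view: the tile is centred at (325,162) with the grey disc at (321,168). The orange ones are at (311,250) and (411,218), and a mat disc at (500,217). I'm going closer for the stem's yaw.

```bash
python3 -m jog '[[[0,0,40,0,0,0,1],[0,0,40,0,0,0,1],[0,0,30,0,0,0,1],[0,0,0,0,0,0,1]]]'
python3 - <<'E'
from h import *
o,p,W=wrist()
rs=bot.spot_point('disc_a',p)
for r in rs:print(np.round(r['xyz'],4),r['conf'],topix(W,p,r['xyz']))
c=min(rs,key=lambda r:np.hypot(r['xyz'][0]-.577,r['xyz'][1]+.082))
u,v=topix(W,p,c['xyz']).astype(int)
x0,y0=u-50,v-40;print(x0,y0)
np.save('W.npy',W);np.save('K.npy',p['intrinsics'])
cv2.imwrite('pics/w2raw.png',p['img'][:,:,::-1])
cv2.imwrite('pics/w2.png',cv2.resize(p['img'][max(y0,0):y0+80,x0:x0+100,::-1],None,fx=7,fy=7,interpolation=cv2.INTER_CUBIC))
print(o['position'])
E
```

```text
clock: 2.85
position: [0.5717, -0.0861, 0.1908]
tool_rot: [-3.139, 0.005, 0.369]
force: [-0.4, 0.2, 0.7]
grip_width: 0.0856
finger_force: 0.0
[ 0.5773 -0.0787  0.009 ] 0.95 [313.97034167 181.30651333]
[ 0.6008 -0.2941  0.0062] 0.91 [567.21001564 245.75359782]
[ 0.4759 -0.1054 -0.0032] 0.84 [301.6314941  290.49989797]
[ 5.611e-01 -2.005e-01  5.000e-04] 0.55 [441.53773102 246.37516712]
263 141
[ 0.57167906 -0.08606163  0.19082252]
```

View pics/w2.png

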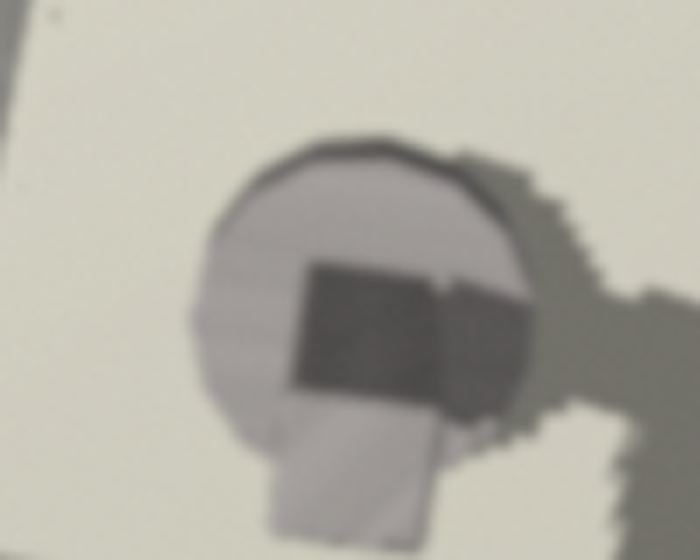

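Run:
```python
from h import *
W=np.load('W.npy');p={'intrinsics':np.load('K.npy')}
P=np.array([toworld(W,p,(263+x/7,141+y/7),.067) for x,y in [(290,392),(440,405),(420,550),(272,535)]])
print(P.round(4),P.mean(0).round(4))
for i in range(4):
    d=P[(i+1)%4]-P[i];print(np.linalg.norm(d).round(4),np.degrees(np.arctan2(d[1],d[0])).round(1))
Q=np.array([toworld(W,p,(263+x/7,141+y/7),.019) for x,y in [(195,315),(530,315)]]);print(Q.round(4),Q.mean(0),np.linalg.norm(Q[0]-Q[1]))
```

```text
[[ 0.5802 -0.0722  0.067 ]
 [ 0.5838 -0.0847  0.067 ]
 [ 0.5707 -0.0879  0.067 ]
 [ 0.5673 -0.0753  0.067 ]] [ 0.5755 -0.08    0.067 ]
0.013 -74.1
0.0134 -166.0
0.0131 105.0
0.0132 13.6
[[ 0.5702 -0.0631  0.019 ]
 [ 0.583  -0.0964  0.019 ]] [ 0.57658111 -0.07975804  0.019     ] 0.035626486044427745
```

```bash
python3 -m jog '[[[0,0,0,0,0,0.118,1],[0,0,0,0,0,0,1],[0,0,0,0,0,0,1]]]'; python3 -m jog '[[[0,0,0,0,0,0,1]]]';python3 -c "
from workcell import bot
print(bot.observe()['position'])
bot.grab_frame('top');print(bot.observe()['position'])"
```

```text
clock: 3.25
position: [0.5743, -0.0851, 0.1955]
tool_rot: [3.141, -0.002, 0.256]
force: [0.1, -0.1, -0.4]
grip_width: 0.0854
finger_force: 0.0
clock: 3.35
position: [0.574, -0.085, 0.1948]
tool_rot: [3.141, -0.001, 0.255]
force: [-1.3, -0.0, -0.0]
grip_width: 0.0853
finger_force: 0.0
[ 0.57403011 -0.08502071  0.19484565]
[ 0.57392123 -0.08500458  0.19458205]
```

```bash
cat >> h.py <<'E'
def crop(W,p,X,name,pts,hw=50,hh=40,f=7):
    u,v=topix(W,p,X).astype(int);x0,y0=max(u-hw,0),max(v-hh,0)
    im=cv2.resize(p['img'][y0:y0+2*hh,x0:x0+2*hw,::-1],None,fx=f,fy=f,interpolation=cv2.INTER_CUBIC)
    for poly in pts:
        q=np.array([(topix(W,p,a)-[x0,y0]+.5)*f for a in poly]).astype(np.int32)
        cv2.polylines(im,[q],True,(0,0,255),1)
    cv2.imwrite(name,im);print('origin',x0,y0)
def sq(c,z,yaw,h=.007):
    return [[c[0]+h*(a*np.cos(yaw)-b*np.sin(yaw)),c[1]+h*(a*np.sin(yaw)+b*np.cos(yaw)),z] for a,b in [(1,1),(1,-1),(-1,-1),(-1,1)]]
def circ(c,z,r):
    return [[c[0]+r*np.cos(t),c[1]+r*np.sin(t),z] for t in np.linspace(0,6.28,40)]
E
python3 - <<'E'
from h import *
o,p,W=wrist();print(o['position'])
np.save('W.npy',W)
c=(.5755,-.08)
crop(W,p,[.5755,-.08,.03],'pics/w3.png',[sq(c,.067,.253),circ(c,.019,.0185)])
E
```

```text
[ 0.57392123 -0.08500458  0.19458205]
origin 263 155
```

View pics/w3.png

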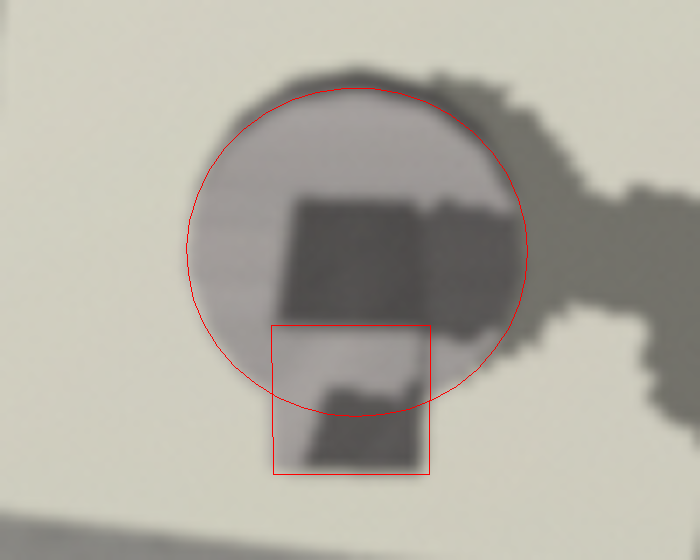

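The outline fits the tile disc: stem centre (0.576,-0.080), yaw 0.253. Gripping now.

```bash
python3 -m jog '[[[3,-4,30,0,0,0,1],[0,0,30,0,0,0,1],[0,0,29.5,0,0,0,1],[0,0,0,0,0,0,1],[0,0,0,0,0,0,1]]]';python3 -m jog '[[[0,0,0,0,0,0,0.1],[0,0,0,0,0,0,0.1],[0,0,0,0,0,0,0.1],[0,0,0,0,0,0,0.1],[0,0,0,0,0,0,0]]]' 60; python3 -m jog '[[[0,0,0,0,0,0,0],[0,0,0,0,0,0,0],[0,0,0,0,0,0,0]]]'
```

```text
clock: 3.95
position: [0.5757, -0.0803, 0.1049]
tool_rot: [-3.141, 0.0, 0.253]
force: [1.2, 0.2, 0.7]
grip_width: 0.0853
finger_force: 0.0
clock: 4.45
position: [0.5758, -0.0803, 0.1047]
tool_rot: [3.141, -0.0, 0.253]
force: [0.4, 0.3, 10.0]
grip_width: 0.013
finger_force: 60.9
clock: 4.75
position: [0.5758, -0.0803, 0.1047]
tool_rot: [3.141, -0.0, 0.253]
force: [-1.1, -0.5, 6.5]
grip_width: 0.0129
finger_force: 58.3
```

```bash
python3 -m jog '[[[0,0,-10,0,0,0,0],[0,0,-40,0,0,0,0],[0,0,-50,0,0,0,0],[-12,-44,-20,0,0,0,0],[-12,-44,0,0,0,0,0]]]';python3 -m jog '[[[-12,-44,0,0,0,0,0],[-12,-44,0,0,0,0,0],[-12,-44,0,0,0,0,0],[-12,-44,0,0,0,0,0],[-9,-44,0,0,0,0,0]]]'; python3 -m jog '[[[0,0,0,0,0,0.128,0],[0,0,0,0,0,0.128,0],[0,0,0,0,0,0.128,0],[0,0,0,0,0,0,0],[0,0,0,0,0,0,0]]]'
python3 - <<'E'
from h import *
o,p,W=wrist();print(o['position'],o['tool_rot'],o['force'])
np.save('W.npy',W);cv2.imwrite('pics/w4.png',p['img'][:,:,::-1])
for q in ['step1','gauge']:
  for r in bot.spot_point(q,p):print(q,np.round(r['xyz'],4),r['conf'],topix(W,p,r['xyz']))
E
```

```text
clock: 5.25
position: [0.5309, -0.0009, 0.2278]
tool_rot: [3.14, -0.005, 0.25]
force: [0.9, 1.9, -2.3]
grip_width: 0.0134
finger_force: 58.8
clock: 5.75
position: [0.4189, 0.1989, 0.2251]
tool_rot: [3.141, -0.0, 0.253]
force: [0.9, 0.3, -1.1]
grip_width: 0.0133
finger_force: 58.7
clock: 6.25
position: [0.4201, 0.1978, 0.2247]
tool_rot: [-3.141, -0.0, -0.127]
force: [-0.4, 0.0, -0.9]
grip_width: 0.013
finger_force: 58.9
[0.42013218 0.19778839 0.22473493] [-3.14147822e+00 -2.56671757e-04 -1.27112445e-01] [-0.35317479  0.03013599 -0.90157477]
step1 [0.5207 0.1851 0.0383] 0.96 [317.92917692  51.78590604]
step1 [0.4611 0.1972 0.0342] 0.87 [312.21228402 137.87075822]
gauge [0.549  0.1805 0.0028] 0.65 [319.11127107  17.91531101]
```

View pics/w4.png

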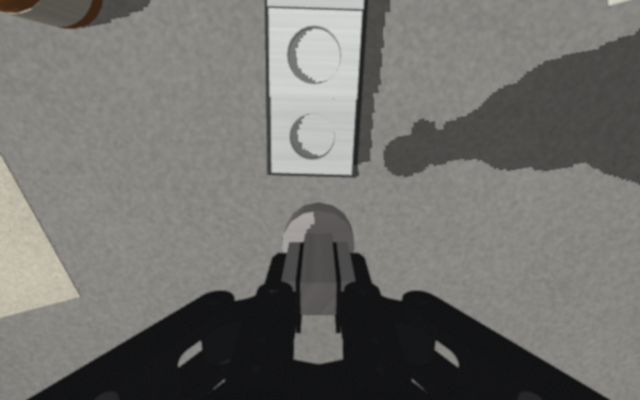

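Wrist view: step 1 socket at (312,135), step 2 at (314,55), and the held disc's front edge at about (318,205). Next I measure all three circles.

```bash
cat >> h.py <<'E'
def fitc(W,p,c0,z,r,half=np.pi,yaw=0.,search=.005,signed=0):
    "centre (world xy) of circle of radius r in plane z maximising mean radial gradient over angles yaw+-half"
    s=.00025;n=240
    g=(np.arange(n)-n/2)*s
    X,Y=np.meshgrid(c0[0]+g,c0[1]+g,indexing='ij')
    A=np.linalg.inv(W);P=np.stack([X,Y,np.full_like(X,z),np.ones_like(X)],-1)@A.T
    q=P[...,:3]@p['intrinsics'].T
    uv=(q[...,:2]/q[...,2:]).astype(np.float32)
    gr=cv2.cvtColor(p['img'],cv2.COLOR_RGB2GRAY).astype(np.float32)
    im=cv2.GaussianBlur(cv2.remap(gr,uv[...,0],uv[...,1],cv2.INTER_CUBIC),(0,0),2)
    gx,gy=np.gradient(im)
    t=np.linspace(yaw-half,yaw+half,72);ct,st=np.cos(t),np.sin(t)
    best=[]
    k=int(search/s)
    for i in range(-k,k+1):
        for j in range(-k,k+1):
            a=n/2+i+r/s*ct;b=n/2+j+r/s*st
            ai,bi=np.clip(a.round().astype(int),0,n-1),np.clip(b.round().astype(int),0,n-1)
            v=gx[ai,bi]*ct+gy[ai,bi]*st
            v=v*signed if signed else abs(v)
            best.append((np.minimum(v,12).mean(),c0[0]+i*s,c0[1]+j*s))
    best.sort(reverse=True);b=np.array(best[:8])
    return b[0,0].round(2),b[:,1:].mean(0).round(4),b[:,1:].std(0).round(4)
E
cat > meas.py <<'E'
from h import *
im=cv2.imread('pics/w4.png')[:,:,::-1].copy();W=np.load('W.npy');p={'img':im,'intrinsics':np.load('K.npy')}
print('s1',fitc(W,p,(.463,.195),.032,.0175),'s2',fitc(W,p,(.522,.187),.038,.019))
yaw=-.127
for h,n in [(.0997,'under'),(.0857,'top')]:
  for r in (.0185,.02,.0215):
    print(n,r,fitc(W,p,(.4201,.1978),.2247-h,r,1.2,yaw))
E
python3 meas.py
```

```text
s1 (np.float64(5.92), array([0.4618, 0.1973]), array([0.0002, 0.0002])) s2 (np.float64(7.72), array([0.519 , 0.1882]), array([0.0002, 0.0002]))
under 0.0185 (np.float64(6.85), array([0.4189, 0.1982]), array([0.0002, 0.0002]))
under 0.02 (np.float64(5.81), array([0.4173, 0.1987]), array([0.0002, 0.0003]))
under 0.0215 (np.float64(4.81), array([0.4161, 0.1998]), array([0.0002, 0.0003]))
top 0.0185 (np.float64(5.99), array([0.4232, 0.198 ]), array([0.0002, 0.0002]))
top 0.02 (np.float64(4.94), array([0.4215, 0.199 ]), array([0.0014, 0.0007]))
top 0.0215 (np.float64(4.2), array([0.4189, 0.1981]), array([0.0019, 0.0023]))
```

```bash
python3 -m jog '[[[21,-2,0,0,0,0,0],[21.5,-2.5,20,0,0,0,0],[0,0,35,0,0,0,0],[0,0,28,0,0,0,0],[0,0,0,0,0,0,0]]]';python3 -m jog '[[[0,0,0,0,0,0,0],[0,0,0,0,0,0,0]]]'
cat > meas.py <<'E'
import sys
from h import *
o,p,W=wrist();P=o['position'];y=o['tool_rot'][2];print(P,o['tool_rot'],o['force'])
cv2.imwrite(sys.argv[1],p['img'][:,:,::-1]);np.save('W.npy',W);np.save('P.npy',np.append(P,y))
for r in (.0185,.02,.0215): print('under',r,fitc(W,p,P[:2],P[2]-.0997,r,1.2,y,.004))
E
python3 meas.py pics/w5.png
```

```text
clock: 6.9
position: [0.4616, 0.1958, 0.1387]
tool_rot: [3.139, 0.004, -0.13]
force: [-0.5, -0.5, -0.3]
grip_width: 0.013
finger_force: 58.9
clock: 7.1
position: [0.4635, 0.1968, 0.1428]
tool_rot: [-3.141, -0.001, -0.131]
force: [0.7, 0.3, -0.6]
grip_width: 0.0134
finger_force: 58.9
[0.46348487 0.19683144 0.14280912] [-3.14054185e+00 -1.39493971e-03 -1.30914851e-01] [ 0.67586229  0.34273198 -0.58593585]
under 0.0185 (np.float64(6.5), array([0.4627, 0.1975]), array([0.0002, 0.0002]))
under 0.02 (np.float64(5.62), array([0.4609, 0.1975]), array([0.0001, 0.0003]))
under 0.0215 (np.float64(5.0), array([0.463 , 0.1931]), array([0.0002, 0.0002]))
```

View pics/w5.png

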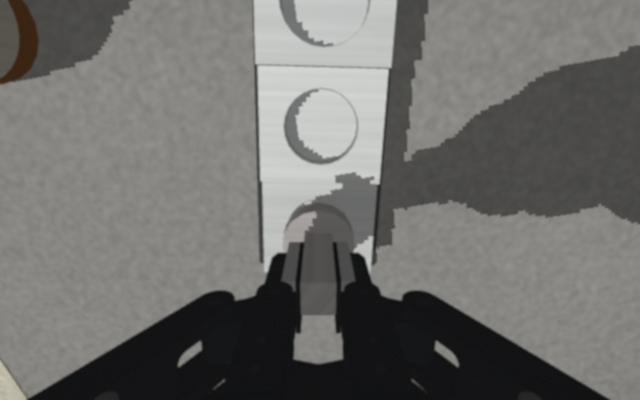

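Disc hovers over step 1 with its socket hidden beneath. Step 2's socket shows at (321,126) and part of step 3's at (325,8); step 1 is extrapolated from these.

Run:
```python
from h import *
im=cv2.imread('pics/w5.png')[:,:,::-1].copy();W=np.load('W.npy');p={'img':im,'intrinsics':np.load('K.npy')}
P=np.load('P.npy')
s2=fitc(W,p,(.5195,.188),.038,.019);s3=fitc(W,p,(.577,.18),.044,.0205,1.4,3.14);print(s2,s3)
# riser edges & side edges of the staircase
for nm,(u,v),z in [('riser12',(320,184),.035),('riser23',(320,66.5),.041)]:
    print(nm,toworld(W,p,(u,v),z).round(4))
for (a,b,z) in [((258.5,180),(389,180),.038),((256.5,75),(394,75),.038),((255,60),(395.5,60),.044),((255,2),(397,2),.044)]:
    A,B=toworld(W,p,a,z),toworld(W,p,b,z);print(z,A.round(4),B.round(4),((A+B)/2).round(4),np.linalg.norm(A-B).round(4))
```

```text
(np.float64(9.19), array([0.5193, 0.1883]), array([0.0002, 0.0002])) (np.float64(7.03), array([0.576 , 0.1792]), array([0.0002, 0.0002]))
riser12 [0.4887 0.1928 0.035 ]
riser23 [0.5477 0.1851 0.041 ]
0.038 [0.4959 0.225  0.038 ] [0.4868 0.1558 0.038 ] [0.4914 0.1904 0.038 ] 0.0698
0.038 [0.5481 0.2164 0.038 ] [0.5393 0.1496 0.038 ] [0.5437 0.183  0.038 ] 0.0674
0.044 [0.5542 0.2149 0.044 ] [0.5456 0.1498 0.044 ] [0.5499 0.1823 0.044 ] 0.0657
0.044 [0.5779 0.2104 0.044 ] [0.5696 0.1475 0.044 ] [0.5738 0.179  0.044 ] 0.0634
```

```bash
python3 -m jog '[[[-0.7,0,3,0,0,0,0],[0,0,3,0,0,0,0],[0,0,2,0,0,0,0],[0,0,1,0,0,0,0],[0,0,0,0,0,0,0]]]';python3 -m jog '[[[0,0,0,0,0,0,0],[0,0,0,0,0,0,0]]]'
```

```text
clock: 7.65
position: [0.4622, 0.1967, 0.1323]
tool_rot: [3.141, 0.0, -0.131]
force: [-1.4, -0.3, -1.6]
grip_width: 0.013
finger_force: 58.9
clock: 7.85
position: [0.4623, 0.1967, 0.1325]
tool_rot: [-3.142, -0.0, -0.131]
force: [-1.2, -0.2, -0.9]
grip_width: 0.0131
finger_force: 58.9
```

```bash
python3 -m jog '[[[0,0,1,0,0,0,0],[0,0,0,0,0,0,0]]]';python3 -m jog '[[[0,0,0.7,0,0,0,0],[0,0,0,0,0,0,0]]]'
```

```text
clock: 8.05
position: [0.4623, 0.1967, 0.1315]
tool_rot: [-3.141, -0.0, -0.131]
force: [-1.0, -0.1, 3.2]
grip_width: 0.0132
finger_force: 59.2
clock: 8.25
position: [0.4623, 0.1967, 0.1308]
tool_rot: [-3.141, -0.0, -0.131]
force: [-1.0, 0.3, 3.7]
grip_width: 0.0134
finger_force: 59.4
```

```bash
python3 -m jog '[[[0,0,0.8,0,0,0,0],[0,0,0,0,0,0,0],[0,0,0,0,0,0,0]]]';python3 -m jog '[[[0,0,-10,0,0,0,0],[0,0,-12,0,0,0,0],[29,0.8,0,0,0,0,0],[29,0.8,0,0,0,0,0],[0,0,0,0,0,0,0]]]';python3 -m jog '[[[0,0,0,0,0,0,0],[0,0,0,0,0,0,0],[0,0,0,0,0,0,0]]]'; python3 meas.py pics/w6.png
python3 - <<'E'
from h import *
im=cv2.imread('pics/w6.png')[:,:,::-1].copy();W=np.load('W.npy');p={'img':im,'intrinsics':np.load('K.npy')};P=np.load('P.npy')
s3=fitc(W,p,(.577,.18),.044,.0205);s4=fitc(W,p,(.634,.171),.05,.022,1.4,3.14);print(s3,s4)
E
```

```text
clock: 8.55
position: [0.4623, 0.1967, 0.13]
tool_rot: [-3.141, -0.0, -0.131]
force: [0.5, -0.2, 4.6]
grip_width: 0.0132
finger_force: 59.5
clock: 9.05
position: [0.5227, 0.1865, 0.1531]
tool_rot: [-3.141, -0.003, -0.134]
force: [-1.2, 0.3, -1.7]
grip_width: 0.0129
finger_force: 59.0
clock: 9.35
position: [0.5189, 0.1878, 0.1522]
tool_rot: [-3.142, 0.0, -0.131]
force: [0.8, -0.4, -1.1]
grip_width: 0.0129
finger_force: 59.0
[0.51894199 0.18778331 0.15220084] [-3.14154665e+00  2.47006270e-04 -1.30547281e-01] [ 0.83632528 -0.35243172 -1.10082099]
under 0.0185 (np.float64(6.14), array([0.5177, 0.1883]), array([0.0002, 0.0002]))
under 0.02 (np.float64(6.07), array([0.5162, 0.1888]), array([0.0003, 0.0004]))
under 0.0215 (np.float64(5.37), array([0.5151, 0.19  ]), array([0.0001, 0.0003]))
(np.float64(9.22), array([0.5765, 0.1792]), array([0.0002, 0.0002])) (np.float64(6.95), array([0.6331, 0.1701]), array([0.0002, 0.0002]))
```

```bash
python3 -m jog '[[[1.2,0,5,0,0,0,0],[0,0,5,0,0,0,0],[0,0,2,0,0,0,0],[0,0,0,0,0,0,0],[0,0,0,0,0,0,0]]]';python3 - <<'E'
from h import *
o,p,W=wrist();P=o['position'];print(P,o['force'])
cv2.imwrite('pics/w7raw.png',p['img'][:,:,::-1]);np.save('W.npy',W)
crop(W,p,[P[0]+.016,P[1],.04],'pics/w7.png',[circ((.5193,.1883),.038,.019)],50,36,8)
print(fitc(W,p,P[:2],P[2]-.0997,.0185,1.2,-.13,.004))
E
```

```text
clock: 9.9
position: [0.5207, 0.1874, 0.1398]
tool_rot: [3.142, 0.0, -0.131]
force: [0.1, -0.4, -1.3]
grip_width: 0.0133
finger_force: 59.0
[0.52065537 0.18739043 0.13980088] [ 0.10400351 -0.38058765 -1.25400034]
origin 264 169
(np.float64(8.56), array([0.5202, 0.1884]), array([0.0002, 0.0002]))
```

View pics/w7.png

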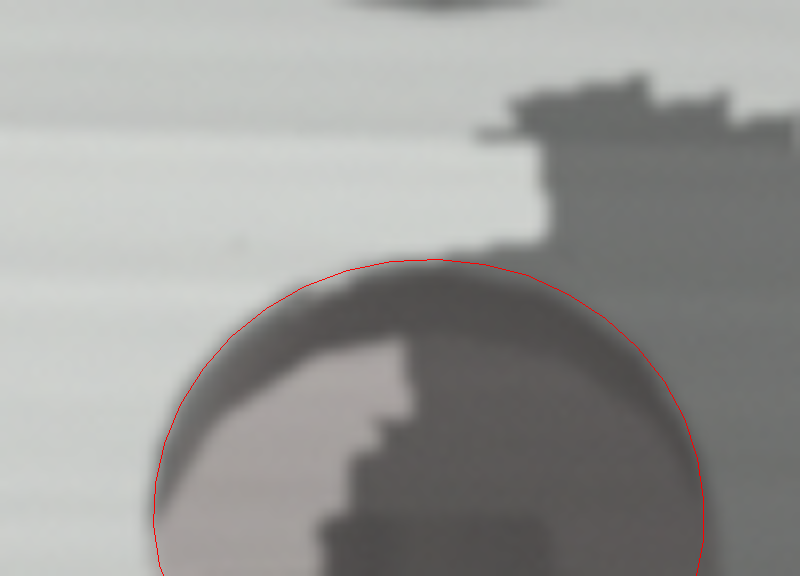

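The disc sits about 2 mm above the socket, and the predicted mouth coincides with its outline to under 1 mm. Next is a light press, shifting if it catches.

```bash
python3 -m jog '[[[-0.4,0,1,0,0,0,0],[0,0,1,0,0,0,0],[0,0,0.7,0,0,0,0],[0,0,0,0,0,0,0],[0,0,0,0,0,0,0]]]'
```

```text
clock: 10.45
position: [0.5202, 0.1875, 0.1372]
tool_rot: [-3.142, 0.0, -0.131]
force: [-0.4, 1.3, -2.6]
grip_width: 0.0131
finger_force: 58.9
```

```bash
python3 -m jog '[[[0,0,0.7,0,0,0,0],[0,0,0,0,0,0,0]]]';python3 -m jog '[[[0,0,0.7,0,0,0,0],[0,0,0,0,0,0,0]]]'
```

```text
clock: 10.65
position: [0.5203, 0.1875, 0.1365]
tool_rot: [-3.141, 0.0, -0.131]
force: [-1.0, 1.6, -1.8]
grip_width: 0.0133
finger_force: 58.9
clock: 10.85
position: [0.5203, 0.1875, 0.1357]
tool_rot: [-3.142, 0.0, -0.131]
force: [-0.7, 2.0, -0.5]
grip_width: 0.0128
finger_force: 59.0
```

It is entering: 2 mm below the rim with no vertical force and a small side load toward +y. I ease that way and continue.

```bash
python3 -m jog '[[[0,-0.25,0.5,0,0,0,0],[0,0,1,0,0,0,0],[0,0,0,0,0,0,0]]]';python3 -m jog '[[[0,0,1,0,0,0,0],[0,0,1,0,0,0,0],[0,0,0,0,0,0,0]]]'
```

```text
clock: 11.15
position: [0.5203, 0.1876, 0.1342]
tool_rot: [3.142, 0.0, -0.131]
force: [-0.8, 1.2, -1.7]
grip_width: 0.0131
finger_force: 59.0
clock: 11.45
position: [0.5203, 0.1877, 0.1321]
tool_rot: [3.142, 0.0, -0.131]
force: [-1.9, 1.3, -2.4]
grip_width: 0.0131
finger_force: 58.9
```

Home is expected at TCP z ≈ 0.1275.

```bash
python3 -m jog '[[[0,-0.2,1,0,0,0,0],[0,0,1,0,0,0,0],[0,0,1,0,0,0,0],[0,0,0.8,0,0,0,0],[0,0,0,0,0,0,0]]]';python3 -m jog '[[[0,0,0.7,0,0,0,0],[0,0,0,0,0,0,0]]]';python3 -m jog '[[[0,0,0.7,0,0,0,0],[0,0,0,0,0,0,0]]]'
```

```text
clock: 11.95
position: [0.5203, 0.1878, 0.1284]
tool_rot: [3.142, 0.0, -0.131]
force: [-1.7, 0.6, -1.0]
grip_width: 0.0128
finger_force: 58.9
clock: 12.15
position: [0.5204, 0.1878, 0.1278]
tool_rot: [3.142, 0.0, -0.131]
force: [-1.2, 0.2, -1.4]
grip_width: 0.0131
finger_force: 59.1
clock: 12.35
position: [0.5203, 0.1879, 0.1271]
tool_rot: [3.142, 0.0, -0.131]
force: [-3.1, 0.1, 3.0]
grip_width: 0.0133
finger_force: 59.3
```

Seated on the floor with a light press. Release and retreat.

```bash
python3 -m jog '[[[0,0,-0.3,0,0,0,0],[0,0,0,0,0,0,0.3],[0,0,0,0,0,0,0.5],[0,0,0,0,0,0,0.6],[0,0,0,0,0,0,0.6]]]' 20;python3 -m jog '[[[0,0,-10,0,0,0,0.6],[0,0,-30,0,0,0,0.6],[0,0,-40,0,0,0,0.6],[-30,0,-20,0,0,0,0.6],[0,0,0,0,0,0,0.6]]]'
python3 - <<'E'
from h import *
o,p,W=wrist()
for r in bot.spot_point('disc_a',p):print(np.round(r['xyz'],4),r['conf'])
a=p['img'][:,:,::-1]
s=bot.grab_frame('scene')['img'][140:320,140:390,::-1]
im=np.hstack([cv2.resize(a[0:400,120:520],(400,400)),cv2.resize(s,(400,400))]);cv2.imwrite('pics/end.png',im)
E
```

```text
clock: 12.85
position: [0.5205, 0.1879, 0.1274]
tool_rot: [-3.141, -0.0, -0.131]
force: [0.1, 0.7, -0.1]
grip_width: 0.0514
finger_force: 0.0
clock: 13.35
position: [0.4892, 0.1927, 0.2307]
tool_rot: [-3.139, -0.003, -0.13]
force: [-0.3, -0.2, 0.4]
grip_width: 0.0515
finger_force: 0.0
[0.5215 0.1889 0.0305] 0.98
```

View pics/end.png

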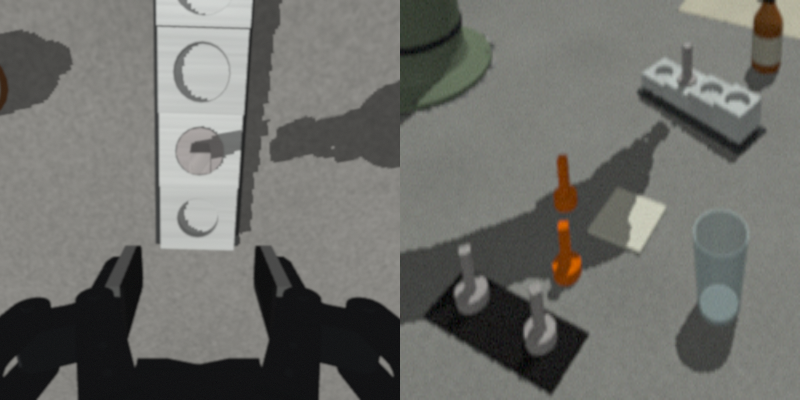

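The disc sits home and upright in step 2's socket (left half, about (200,150)). The gripper is clear, and everything else is where it was.

```bash
python3 -c "
from workcell import bot
print(bot.job_done())"
```

```text
the job is handed in; nothing more can be done
None
```

The disc from the tile was stopped by step 1's socket and entered step 2's, so it is the 37 mm one; it is fully home there, upright and released, and the job is handed in.

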